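Fetch the loop trimming tool from the covered tool box

ROBOT

A 7-joint arm with a two-finger parallel gripper is mounted at the origin on the work surface. World frame = base frame: x ahead of the robot, y to its left, z up, the work surface at z = 0. Lengths are in m, angles in rad, forces in N, time in s.
With the tool pointing down it reaches from about 0.425 to 0.925 m from the base axis. Payload 6.8 kg.
Tool frame: the origin (TCP) lies on the centre line of the jaws, within the pads' length; the fingertips stand 8 mm ahead of it and the grasp point (between the pads) lies 11 mm behind it (bot.tips_ahead is the distance from the TCP to the fingertips, in m); z points along the fingers, y is the line along which they close (so a half turn about z gives the same grasp; the last joint's range is limited). The gripper opens to 85 mm and grips with 20 to 120 N. Pads are 22 mm wide; open, the fingers measure 114 mm over their backs; the gripper's body (76 mm by 85 mm) begins 54 mm behind the grasp point. The pads swing forward as they close: fully open they stand 13 mm farther back than shut.
Start: joints at [-1.24, 0.477, 0.022, 1.555, -0.011, 1.109, -0.083], TCP at [0.287, 0.611, 0.239] pointing down, gripper open.
Joint ranges: [-2.96, 2.96], [-0.34, 2.1], [-1.41, 1.46], [0.24, 2.44], [-1.37, 4.51], [0.17, 1.92], [-2.96, 2.96]. Speed limits (rad/s): [2.39, 2.39, 3.14, 3.14, 3.14, 3.14, 3.14].

INTERFACE

Orientations are given as a unit quaternion [w, x, y, z].
In Python, from station import bot gives the robot as it stands.
- The arm moves only by the tool send_rows, never from a script. Its argument "deltas" is text: rows parted by semicolons, each of 4 numbers parted by spaces: the shift along the tool's x, y, z in m, then the turn about the tool's z in degrees. In form: x y z spin; .... A call has 1 to 5 rows; each row is the pose to reach, as a shift and turn from the pose commanded when the call began, along the tool's axes at that moment; what a row does not reach only later rows make up. A row lasts 1/10 s, in which the tool goes at most 50 mm and 8.59 degrees, less where a joint would pass 70% of its speed; a pose out of reach is approached as far as the arm can. A call with a gripper value outside its range is refused whole. "claw" is the opening, from 0 (shut) to 1 (fully open), set as the call begins (left out, the last holds). The fingers move at their own pace and stop on an object; "force" is the grip in N (left out, the last holds). Time passes only in rows, so rows that repeat a pose let the fingers close. It gives the time, the measured TCP pose, the force, the opening and the grip force at its end, in the units of the state.
- bot.get_obs(): the state, without advancing time (a new reading comes with each control period).
- bot.read_camera(name): name is "side" or "top" or "wrist"; returns a dict with "img" (400x640x3 uint8, red, green, blue), "depth" (400x640 float32, m along the optical axis (not along the pixel's ray), 0 where there is no reading), "fx", "fy", "cx", "cy" (pixels), "camera_from_world" (4x4, takes a point from world to camera coordinates). Camera axes: x right, y up, looking along -z (the intrinsics and any distortion apply to the point x, -y, -z); pixel columns grow to the right and rows downward; lengths in m; the calibration is good to about 2 mm. The wrist camera is an equidistant fisheye: a pixel r from the principal point sees the ray r / f radians off the axis. A picture is of the moment at which its call begins.
- bot.hand_in(): hands the job in; it is judged then, once.
Trained networks look in a picture, given as the dict that the camera call returned (one of the last four; its "shot" number tells which), for a name from the list of things; names that differ only in an ending like _2 or _b are one class to them, and where a whole thing is asked for, a point or a joint stands for the part that bears it (a point fixed in the world has none). Each returns a list of dicts, best first, with "confidence" (0 to 1); they miss things now and then, are a little off and sometimes report something else, mostly with a low value. They report only what shows in the picture. A call takes as long as a camera call. They do not tell look-alikes from the thing itself.
- bot.masks_of(picture, query): "mask" (400x640 bool, what is visible of it).
- bot.landmark_of(picture, query): "xyz" ([x, y, z] in m, in world coordinates, good to about 4 mm: a listed point, or the origin of a listed thing).
The state is a dict: "t": time; "q": joint angles; "joint_vel": joint speeds; "joint_torque": joint torques, N m; "eef_pos": TCP position; "tool_rot": TCP orientation; "contact_force": force on the tool from outside, world axes, zero at the start; "torque": the same for the moment, N m; "gripper_width": opening from 0.0 (shut) to 1.0 (fully open); "grasp_force": force on a finger pad.
Only numpy, scipy, OpenCV 4.12 (cv2) and the standard library are available. Lean on these libraries where they do the work, as an engineer would, in place of code of your own. Each camera call takes 0.05 s, during which the arm holds its last target. There are 200 camera calls.

TASK

The upturned bowl on the banding wheel is ready to be trimmed. Slide the loose cover of the tool box along its rails, right over to the stop at the other end, so that all three pockets are open; find the double-ended loop tool and lay it gently in the free groove of the white tool rest, its handle bridging both ridges. Keep the cover in its rails, leave the box open, and leave the other tools in their pockets and everything else on the table where it is.

Things in the scene. Friction and masses are not known exactly. Their poses are not given: they have to be found in the camera images.
- box: wooden tool box, fixed, 222 (x) x 450 (y) x 51 mm high; origin: centre of underside, y along it (the cover's sliding direction). -y half: three pockets side by side, each 68 wide (y), 186 long (x), centred at y = -185, -111, -37 mm; floor at z = 6 mm, dividers 6 thick, 41 high. +y half: open well (low oddments in it). Cover rides on ledges at z = 42, between rails 51 mm high.
- cover_grip (a point): centre of the wooden batten grip on the middle of the loose plywood cover: 90 (x) x 18 (y) x 32 mm high; point 16 mm above the plate's top face, 64 mm above the table. Plate 201 (x) x 220 (y) x 6 mm, about 0.2 kg, slides freely, 2.5 mm play each side; axes as the box's. It starts over the pockets, point at y = -106 to -92 mm in the box's frame.
- cover_open (a point): fixed point of the box: where the cover's grip centre is when the cover is against the far stop, over the well (x 0, y +109, z 64 mm in the box's frame). The stops are the box's end walls.
- loop_tool_mid (a point): centre (half-way up) of the double-ended loop tool: straight wooden handle 100 long (x), 18 x 18 mm, steel ferrules, and a flat wire loop at each end (+x: 36 long, 46 wide; -x: 26 long, 30 wide); 162 mm over all, about 60 g. Lies flat on a pocket floor, nearly along the box's x; which pocket varies. Either way round on the rest will do.
- knife_mid (a point): middle of a fettling knife, 16 mm high: wooden handle and one straight steel blade, 160 mm long (x), lying in another of the pockets.
- rib_mid (a point): centre of a flat oval wooden rib 120 (x) x 50 x 8 mm with a dark spot in its middle, lying in the remaining pocket.
- rest_groove (a point): middle of the free (+y) groove of the white tool rest, at the groove's bottom, 30 mm above the table; x along the groove. Rest fixed: base 92 (x) x 150 x 10 mm, two wavy ridges 12 thick at x = +-32 mm of this point, crests 46 mm high; groove bottom 24 wide. Between the ridges 52 mm are free down to the base. The other groove, 64 mm away along -y, holds a brush.
- brush: wooden brush 160 mm long, 10 mm high, lying in the rest's other groove; origin under its middle, x along it.
- jar: jar of green glaze with white lid, diameter 84, 115 mm high, left of the box; origin at the centre of its underside.
- sugar_pot: white lidded pot, diameter 106, 107 mm high, left of the box and farther out; origin at the centre of its underside.
- tub: white plastic tub, diameter 84, 75 mm high, beyond the tool rest; origin at the centre of its underside.
- banding_wheel: decorator's turntable, fixed, diameter 200, 74 mm high, with an upturned terracotta bowl on it (top at 135 mm), right of the rest; origin at the centre of its underside.
Mind the look-alikes: they are no part of the job. Of the things like the part that bears rest_groove, leave any that is green; of the rest the smaller one is meant.

How it is judged:
By the outcome, as a careful person would: the job done as asked, in the order asked, and still so for the second after the job is handed in, with the robot touching nothing.
It also fails if it takes over 51 s, if anything falls off the work surface, if the arm or the gripper's body presses on something with over 40 N, if the wrist force passes 120 N, or if a joint passes its speed limit or range.

## Working session

There is one attempt and no reset: what is moved stays moved. The work goes in short steps, Python scripts to look and compute and a tool call to move; the robot and the scene stay as the last step left them, time stands still between calls to the robot, and variables do not carry over. Pictures are saved under pics/ and viewed, at most 10 in all, crops included, and the job is handed in when it is done.

Besides the shell and the picture viewer there is one more tool, called after "Request:" as name(argument=value, ...) on one line, values as JSON. send_rows: Moves the arm, as the interface text tells. Its arguments: {"type":"object","properties":{"deltas":{"type":"string"},"claw":{"type":"number"},"force":{"type":"number"}},"required":["deltas"]}

```bash
mkdir -p pics; cat > h.py <<'E'
from station import bot
import numpy as np, cv2
def px(c,p):
    q=c["camera_from_world"]@np.r_[p,1]; return (round(c["cx"]+c["fx"]*q[0]/-q[2]),round(c["cy"]-c["fy"]*q[1]/-q[2]))
def world(c,mask=None):
    d=c["depth"]; v,u=np.nonzero((d>0) if mask is None else (mask&(d>0))); z=d[v,u]
    P=np.c_[(u-c["cx"])/c["fx"]*z,-(v-c["cy"])/c["fy"]*z,-z,np.ones(len(z))]
    return (P@np.linalg.inv(c["camera_from_world"]).T)[:,:3]
def save(c,n): cv2.imwrite("pics/"+n,c["img"][:,:,::-1])
E
python3 - <<'E'
from h import *
o=bot.get_obs(); print({k:np.round(o[k],3) for k in("t","eef_pos","tool_rot","gripper_width")},bot.tips_ahead)
ims=[]
for n in("top","side"):
    c=bot.read_camera(n); ims.append(c["img"])
    for q in("box","cover_grip","cover_open","rest_groove","brush","jar","sugar_pot","tub","banding_wheel","loop_tool_mid","knife_mid","rib_mid"):
        for r in bot.landmark_of(c,q)[:3]: print(n,q,round(r["confidence"],2),np.round(r["xyz"],3),px(c,r["xyz"]))
    save(c,n+"0.png")
E
```

```text
{'t': np.float64(0.0), 'eef_pos': array([0.287, 0.611, 0.238]), 'tool_rot': array([-0.   ,  0.218,  0.976, -0.001]), 'gripper_width': np.float64(1.002)} 0.008
top box 0.56 [0.565 0.132 0.   ] (278, 196)
top cover_grip 0.68 [0.555 0.042 0.061] (300, 198)
top cover_open 0.75 [0.581 0.241 0.067] (249, 190)
top rest_groove 0.97 [ 0.821 -0.015  0.031] (316, 131)
top rest_groove 0.81 [ 0.316 -0.225  0.036] (369, 260)
top rest_groove 0.79 [ 0.563 -0.282  0.034] (383, 197)
top brush 0.47 [ 0.561 -0.339  0.032] (398, 197)
top jar 0.68 [ 0.44   0.536 -0.003] (176, 227)
top sugar_pot 0.57 [ 0.584  0.553 -0.002] (173, 191)
top tub 0.93 [ 0.78  -0.22  -0.001] (366, 143)
top tub 0.45 [ 0.441  0.539 -0.004] (175, 227)
top banding_wheel 0.64 [ 0.513 -0.548  0.003] (449, 210)
top knife_mid 0.26 [0.58  0.24  0.061] (249, 191)
side box 0.88 [ 0.57   0.132 -0.002] (294, 203)
side box 0.47 [0.555 0.042 0.064] (303, 203)
side cover_grip 0.92 [0.554 0.043 0.063] (303, 203)
side cover_open 0.78 [0.578 0.242 0.061] (279, 174)
side cover_open 0.65 [0.573 0.136 0.   ] (294, 201)
side rest_groove 0.92 [ 0.826 -0.019  0.027] (374, 193)
side rest_groove 0.69 [ 0.567 -0.277  0.03 ] (366, 266)
side brush 0.74 [ 0.54  -0.056  0.013] (316, 232)
side brush 0.74 [0.439 0.534 0.   ] (216, 165)
side brush 0.67 [ 0.558 -0.342  0.031] (379, 282)
side jar 0.89 [0.442 0.537 0.002] (217, 164)
side sugar_pot 0.78 [ 0.585  0.558 -0.   ] (245, 152)
side tub 0.61 [ 0.782 -0.225 -0.002] (404, 235)
side tub 0.26 [0.568 0.134 0.003] (293, 202)
side banding_wheel 0.57 [ 0.512 -0.55  -0.001] (421, 353)
side knife_mid 0.63 [ 0.538 -0.052  0.015] (315, 231)
side rib_mid 0.7 [ 0.784 -0.223  0.001] (404, 234)
```

View pics/top0.png

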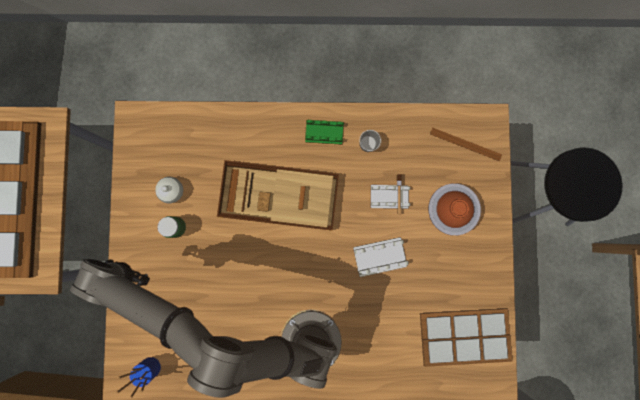

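View pics/side0.png

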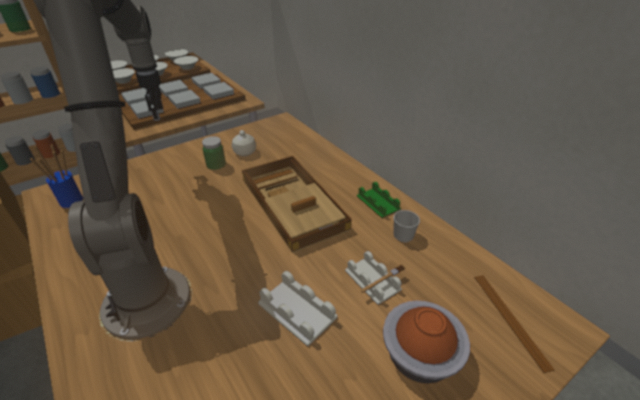

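The top picture shows the box at (278,196), with the cover's batten at (303,197). There are three rests: green at (325,132), a small white one with the brush at (390,195), and a larger white one at (381,256). By the description the small white one is meant, with its groove near (383,197). I'll check that in one close crop and measure the yaws.

```bash
python3 - <<'E'
from h import *
c=bot.read_camera("top")
def rect(P):
    (a,b),s,an=cv2.minAreaRect(P[:,:2].astype(np.float32)); return np.round([a,b,*s,an],4)
for q in("box","cover_grip","rest_groove"):
    for r in bot.masks_of(c,q)[:3]:
        P=world(c,r["mask"]); print(q,round(r["confidence"],2),len(P),rect(P),np.round(np.percentile(P[:,2],[5,50,95]),3))
W=world(c)
S=W[(abs(W[:,0]-.56)<.16)&(abs(W[:,1]-.13)<.28)]
print("rails",rect(S[(S[:,2]>.035)&(S[:,2]<.06)]),"batten",rect(S[(S[:,2]>.066)]),(S[:,2]>.066).sum())
S=W[(abs(W[:,0]-.563)<.07)&(abs(W[:,1]+.31)<.1)]
print("rest",rect(S[S[:,2]>.006]))
s=bot.read_camera("side")
a=c["img"][110:290,210:430]; b=s["img"][150:350,230:440]
a=cv2.resize(a,None,fx=3.2,fy=3.2,interpolation=2)[:,:704]; b=cv2.resize(b,(315,300),interpolation=2)
cv2.imwrite("pics/crop.png",a[:,:,::-1])
E
```

```text
box 0.71 3727 [ 0.5716  0.1344  0.4644  0.2329 83.6047] [0.    0.012 0.055]
cover_grip 0.62 2851 [5.5650e-01 3.8500e-02 2.2330e-01 2.0270e-01 8.4792e+01] [0.041 0.049 0.059]
rest_groove 0.84 1496 [ 0.3289 -0.2691  0.121   0.1912 12.653 ] [0.006 0.016 0.059]
rest_groove 0.7 838 [ 8.2530e-01 -4.9100e-02  1.4750e-01  9.5200e-02  8.8356e+01] [0.003 0.015 0.047]
rest_groove 0.69 880 [ 0.5691 -0.3096  0.1537  0.0978 88.8563] [0.002 0.014 0.047]
rails [ 0.5669  0.1318  0.4515  0.2234 83.6036] batten [5.15900e-01 6.56000e-02 5.45000e-02 1.76400e-01 5.45022e+01] 110
rest [ 0.5641 -0.3114  0.1954  0.1382 89.1033]
```

View pics/crop.png

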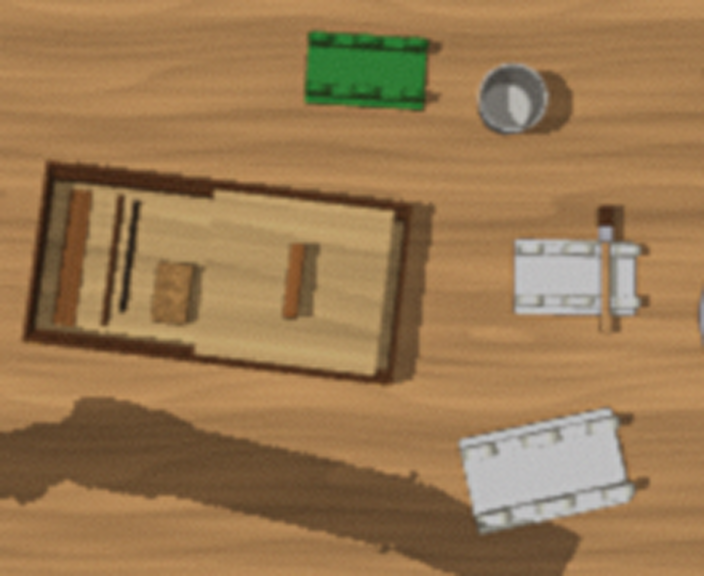

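The crop shows the small white rest with the brush in its -y groove (crop 605,270) and the free groove to its left (about 550,275). The green rest is at (365,70) and the larger white one at (545,470). I choose the small white one, groove ≈ (0.565, -0.280). The box yaw is about -6.4° with its centre at (0.567, 0.132), and the 0.223 m rail width and the batten offset of -0.091 both agree. Moving above the batten.

Request:
send_rows(deltas="-0.038 -0.031 0 -6;-0.076 -0.062 0 -12;-0.114 -0.093 0 -18.8;-0.152 -0.124 0 -18.8;-0.19 -0.155 0 -18.8", claw=0.45)

```text
t: 2.05
eef_pos: [0.3936, 0.3881, 0.2395]
tool_rot: [0.0, 0.055, 0.998, 0.0]
contact_force: [0.9, 0.1, 1.0]
gripper_width: 0.447
grasp_force: 0.0
```

Request:
send_rows(deltas="-0.025 -0.041 0 0;-0.05 -0.082 0 0;-0.075 -0.123 0 0;-0.1 -0.164 0 0;-0.125 -0.205 0 0")

```text
t: 2.55
eef_pos: [0.4952, 0.1707, 0.2397]
tool_rot: [0.0, 0.055, 0.998, 0.0]
contact_force: [0.7, 0.1, 0.5]
gripper_width: 0.452
grasp_force: 0.0
```

Request:
send_rows(deltas="-0.025 -0.041 0.02 0;-0.05 -0.082 0.04 0;-0.074 -0.122 0.06 0;-0.074 -0.122 0.08 0;-0.074 -0.122 0.08 0")

```text
t: 3.05
eef_pos: [0.5531, 0.0408, 0.1568]
tool_rot: [-0.002, 0.057, 0.998, -0.001]
contact_force: [-0.7, 0.4, 0.9]
gripper_width: 0.45
grasp_force: 0.0
```

```bash
python3 - <<'E'
from h import *
o=bot.get_obs(); print(o["t"],np.round(o["eef_pos"],4),np.round(o["tool_rot"],4))
for n in("wrist","side","top"):
    c=bot.read_camera(n)
    for q in("cover_grip","cover_open"):
        for r in bot.landmark_of(c,q)[:2]: print(n,q,round(r["confidence"],2),np.round(r["xyz"],4))
    if n=="wrist": save(c,"w1.png")
E
```

```text
3.05 [0.5531 0.0408 0.1568] [-2.400e-03  5.710e-02  9.984e-01 -9.000e-04]
wrist cover_grip 0.56 [0.5545 0.0403 0.0619]
wrist cover_grip 0.5 [0.5767 0.2433 0.0691]
wrist cover_open 0.68 [0.5783 0.24   0.0693]
side cover_grip 0.77 [0.5552 0.043  0.0673]
side cover_open 0.79 [0.5766 0.2401 0.0628]
top cover_grip 0.72 [ 0.5587 -0.339   0.0323]
top cover_grip 0.44 [ 0.7788 -0.2192 -0.0013]
top cover_open 0.75 [0.5815 0.2418 0.0645]
```

View pics/w1.png

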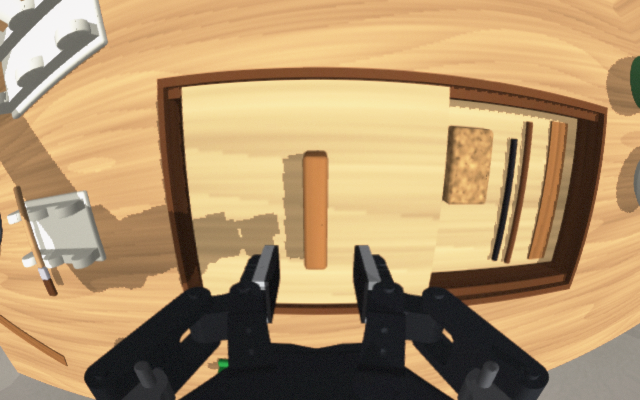

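The wrist view shows the batten (315,150–268) midway between the open fingers (262 and 370) and the cover inside its rails. Lowering to straddle it.

Request:
send_rows(deltas="-0.001 0 0.03 0;-0.001 0 0.06 0;-0.001 0 0.08 0;-0.001 0 0.092 0;-0.001 0 0.092 0")

```text
t: 4.0
eef_pos: [0.5547, 0.043, 0.0662]
tool_rot: [-0.001, 0.055, 0.998, -0.0]
contact_force: [-0.3, -0.4, 0.3]
gripper_width: 0.451
grasp_force: 0.0
```

Request:
send_rows(deltas="0 0.01 0 0;0 0.02 0 0;0 0.04 0 0;0 0.06 0 0;0 0.08 0 0")

```text
t: 4.5
eef_pos: [0.5651, 0.1243, 0.0685]
tool_rot: [0.001, 0.055, 0.998, 0.0]
contact_force: [-0.4, -1.8, -0.7]
gripper_width: 0.452
grasp_force: 0.6
```

Request:
send_rows(deltas="0 0.025 0 0;0 0.05 0 0;0 0.075 0 0;0 0.09 0 0;0 0.1 0 0")

```text
t: 5.0
eef_pos: [0.5757, 0.2239, 0.0681]
tool_rot: [0.001, 0.054, 0.999, 0.0]
contact_force: [-0.1, -3.0, 1.6]
gripper_width: 0.451
grasp_force: 1.0
```

Request:
send_rows(deltas="0 0.006 0 0;0 0.012 0 0;0 0.017 0 0;0 0.022 0 0;0 0.024 0 0")

```text
t: 5.5
eef_pos: [0.5782, 0.2459, 0.0673]
tool_rot: [0.0, 0.055, 0.998, 0.0]
contact_force: [0.0, -1.7, 1.4]
gripper_width: 0.448
grasp_force: 1.1
```

Request:
send_rows(deltas="0 0.003 0 0;0 0.005 0 0;0 0.007 0 0;0 0.009 0 0;0 0.009 0 0")

```text
t: 6.0
eef_pos: [0.5783, 0.2505, 0.067]
tool_rot: [-0.001, 0.057, 0.998, -0.003]
contact_force: [-2.7, -10.6, 7.0]
gripper_width: 0.451
grasp_force: 5.2
```

Force has risen to 10.6 N with the TCP at the expected stop, so the cover is there. Backing off to centre the fingers, then up and over the pockets.

Request:
send_rows(deltas="0 -0.007 0 0;0 -0.014 0 0;0 -0.014 0.0 0;0 -0.014 -0.03 0;0 -0.014 -0.07 0")

```text
t: 6.5
eef_pos: [0.5759, 0.2409, 0.1361]
tool_rot: [-0.002, 0.055, 0.998, -0.001]
contact_force: [0.2, 0.6, 0.2]
gripper_width: 0.452
grasp_force: 0.0
```

Request:
send_rows(deltas="0 0 -0.05 0;0 -0.045 -0.07 0;0 -0.09 -0.08 0;0 -0.135 -0.08 0;0 -0.18 -0.08 0")

```text
t: 7.0
eef_pos: [0.5578, 0.061, 0.2182]
tool_rot: [0.001, 0.055, 0.998, 0.001]
contact_force: [0.7, 0.3, 0.5]
gripper_width: 0.449
grasp_force: 0.0
```

Request:
send_rows(deltas="0 -0.03 0 0;0 -0.05 0 0;0 -0.05 0 0")

```text
t: 7.3
eef_pos: [0.552, 0.0089, 0.2177]
tool_rot: [0.0, 0.058, 0.998, -0.0]
contact_force: [-0.2, 1.0, -0.0]
gripper_width: 0.453
grasp_force: 0.0
```

```bash
python3 - <<'E'
from h import *
o=bot.get_obs(); print(o["t"],np.round(o["eef_pos"],4),np.round(o["tool_rot"],4))
for n in("wrist","side","top"):
    c=bot.read_camera(n)
    for q in("cover_grip","cover_open","loop_tool_mid","knife_mid","rib_mid","rest_groove"):
        for r in bot.landmark_of(c,q)[:2]: print(n,q,round(r["confidence"],2),np.round(r["xyz"],4))
    if n=="wrist": save(c,"w2.png")
E
```

```text
7.3 [0.552  0.0089 0.2177] [ 4.000e-04  5.780e-02  9.983e-01 -3.000e-04]
wrist loop_tool_mid 0.58 [0.5687 0.0931 0.0147]
wrist knife_mid 0.75 [ 0.5687 -0.2776  0.0321]
wrist knife_mid 0.67 [ 0.5339 -0.0521  0.0166]
wrist rib_mid 0.74 [0.558  0.0193 0.0102]
wrist rib_mid 0.2 [0.4414 0.5378 0.0025]
wrist rest_groove 0.77 [ 0.5681 -0.2732  0.032 ]
wrist rest_groove 0.6 [ 0.3172 -0.2256  0.0421]
side cover_grip 0.96 [0.575  0.2437 0.0612]
side cover_open 0.88 [0.5781 0.2396 0.0611]
side cover_open 0.57 [5.739e-01 1.339e-01 1.000e-04]
side loop_tool_mid 0.51 [0.5694 0.093  0.0162]
side knife_mid 0.66 [ 0.5404 -0.0513  0.015 ]
side knife_mid 0.35 [0.5764 0.2424 0.0601]
side rib_mid 0.56 [0.5568 0.0228 0.013 ]
side rest_groove 0.86 [ 0.3171 -0.2337  0.0418]
side rest_groove 0.81 [ 0.8286 -0.0168  0.027 ]
top cover_grip 0.85 [0.5748 0.2415 0.0616]
top cover_open 0.56 [ 0.5149 -0.5498  0.0041]
top loop_tool_mid 0.57 [0.5648 0.0956 0.0121]
top knife_mid 0.46 [ 0.5418 -0.0505  0.0118]
top rest_groove 0.84 [ 0.317  -0.226   0.0379]
top rest_groove 0.8 [ 0.5641 -0.281   0.0305]
```

View pics/w2.png

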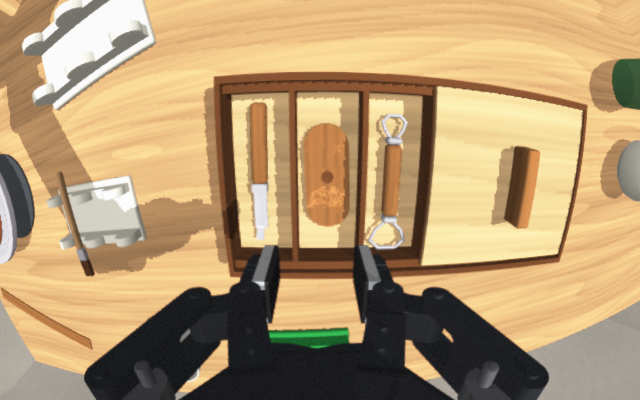

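The cover grip sits at cover_open. In the wrist view the pockets from left to right hold the knife (259,170), the rib (325,175) and the loop tool (390,180, loops at 393,127 and 385,233), with the cover at the right stop. The loop tool is in the y=-37 pocket. I'll go above it and measure its yaw.

Request:
send_rows(deltas="-0.003 0.03 0.02 0;-0.006 0.06 0.04 0;-0.007 0.086 0.06 0;-0.007 0.086 0.075 0;-0.007 0.086 0.075 0", claw=0.34)

```text
t: 8.85
eef_pos: [0.567, 0.0975, 0.1401]
tool_rot: [-0.002, 0.054, 0.999, -0.001]
contact_force: [-0.1, -0.7, -0.5]
gripper_width: 0.34
grasp_force: 0.0
```

```bash
cat >> h.py <<'E'
def wpts(c,mask,h):
    "wrist (equidistant fisheye) pixels of mask -> world points on plane z=h"
    v,u=np.nonzero(mask); a=(u-c["cx"])/c["fx"]; b=(v-c["cy"])/c["fy"]; r=np.hypot(a,b)+1e-9
    D=np.c_[np.sin(r)*a/r,-np.sin(r)*b/r,-np.cos(r)]
    T=np.linalg.inv(c["camera_from_world"]); D=D@T[:3,:3].T; o=T[:3,3]
    return o+D*((h-o[2])/D[:,2])[:,None]
def rect(P):
    (a,b),s,an=cv2.minAreaRect(P[:,:2].astype(np.float32)); return np.round([a,b,*s,an],4)
E
python3 - <<'E'
from h import *
o=bot.get_obs(); print(o["t"],np.round(o["eef_pos"],4),np.round(o["tool_rot"],4))
c=bot.read_camera("wrist")
for q in("loop_tool_mid","rest_groove"):
    for r in bot.landmark_of(c,q)[:2]: print(q,round(r["confidence"],2),np.round(r["xyz"],4))
for r in bot.masks_of(c,"loop_tool_mid")[:2]:
    m=r["mask"]; P=wpts(c,m,.020); print(round(r["confidence"],2),m.sum(),rect(P))
    hsv=cv2.cvtColor(c["img"],cv2.COLOR_RGB2HSV); w=m&(hsv[...,1]>110)
    w=cv2.morphologyEx(w.astype(np.uint8),cv2.MORPH_OPEN,np.ones((7,7)))>0
    if w.sum(): 
        Q=wpts(c,w,.024); print("handle",w.sum(),rect(Q),Q.mean(0).round(4)); e=np.linalg.eigh(np.cov(Q[:,:2].T))[1][:,1]; print("yaw",np.degrees(np.arctan2(e[1],e[0])))
save(c,"w3.png")
E
```

```text
8.85 [0.567  0.0975 0.1401] [-2.000e-03  5.440e-02  9.985e-01 -7.000e-04]
loop_tool_mid 0.74 [0.5679 0.0909 0.0127]
rest_groove 0.82 [ 0.3208 -0.2267  0.0382]
rest_groove 0.2 [0.5541 0.0199 0.0097]
0.7 3057 [5.70100e-01 9.20000e-02 4.35000e-02 1.59800e-01 8.52926e+01]
handle 1835 [5.6530e-01 9.4800e-02 1.7200e-02 8.0200e-02 8.3021e+01] [0.5631 0.0947 0.024 ]
yaw 172.84864012017724
```

View pics/w3.png

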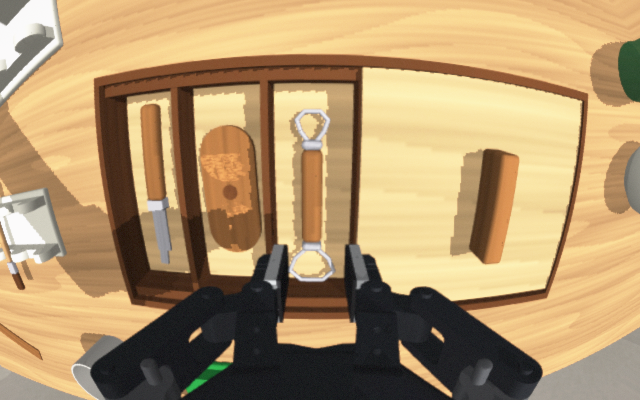

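The wrist view shows the handle at (312,195) centred in its pocket, with the small loop up and the big loop down (+x). Its yaw is about -7° and matches the gripper. Lowering over it.

Request:
send_rows(deltas="0 -0.003 0.03 0;0 -0.003 0.06 0;0 -0.003 0.08 0;0 -0.003 0.095 0;0 -0.003 0.095 0", claw=0.33)

```text
t: 9.55
eef_pos: [0.5675, 0.0932, 0.0463]
tool_rot: [-0.001, 0.056, 0.998, -0.0]
contact_force: [0.1, -0.3, 1.2]
gripper_width: 0.326
grasp_force: 0.0
```

Request:
send_rows(deltas="0 0 0.007 0;0 0 0.014 0;0 0 0.02 0;0 0 0.025 0;0 0 0.025 0")

```text
t: 10.05
eef_pos: [0.5679, 0.0938, 0.0217]
tool_rot: [-0.0, 0.055, 0.998, -0.0]
contact_force: [-0.4, -0.4, -0.3]
gripper_width: 0.33
grasp_force: 0.0
```

Request:
send_rows(deltas="0 0 0.003 0;0 0 0.003 0")

```text
t: 10.25
eef_pos: [0.5682, 0.0939, 0.0191]
tool_rot: [-0.0, 0.055, 0.998, -0.0]
contact_force: [-0.6, -0.4, 0.7]
gripper_width: 0.332
grasp_force: 0.0
```

Request:
send_rows(deltas="0 0 0 0;0 0 0 0;0 0 0 0;0 0 0 0", claw=0, force=35)

```text
t: 10.65
eef_pos: [0.5684, 0.0939, 0.0195]
tool_rot: [0.0, 0.055, 0.998, 0.0]
contact_force: [-0.4, -0.5, 1.3]
gripper_width: 0.202
grasp_force: 35.9
```

Request:
send_rows(deltas="0 0 -0.02 0;0 0 -0.05 0;0 0 -0.09 0;0 0 -0.12 0;0 0 -0.12 0")

```text
t: 11.15
eef_pos: [0.5711, 0.0943, 0.1436]
tool_rot: [0.004, 0.056, 0.998, 0.001]
contact_force: [0.5, 0.3, -0.5]
gripper_width: 0.198
grasp_force: 35.7
```

```bash
python3 - <<'E'
from h import *
o=bot.get_obs(); print(o["t"],np.round(o["eef_pos"],4),np.round(o["tool_rot"],4),o["gripper_width"],o["grasp_force"])
c=bot.read_camera("wrist")
for q in("loop_tool_mid",):
    for r in bot.landmark_of(c,q)[:2]: print(q,round(r["confidence"],2),np.round(r["xyz"],4))
    for r in bot.masks_of(c,q)[:2]: print(round(r["confidence"],2),r["mask"].sum(),rect(wpts(c,r["mask"],o["eef_pos"][2]-.002)))
save(c,"w4.png")
W=world(c2:=bot.read_camera("top"))
for r in bot.masks_of(c2,"rest_groove")[:3]:
    P=world(c2,r["mask"]); m=P[:,2]>.005; print(rect(P[m]),P[m].mean(0).round(4))
E
```

```text
11.15 [0.5711 0.0943 0.1436] [0.0037 0.0555 0.9985 0.0013] 0.19791932414679664 35.71454465389252
loop_tool_mid 0.56 [0.5688 0.093  0.1372]
0.97 8016 [5.59600e-01 9.61000e-02 2.89000e-02 1.32700e-01 8.35367e+01]
[ 0.5662 -0.3093  0.1519  0.0917 89.8359] [ 0.5661 -0.308   0.0217]
[ 0.3285 -0.2701  0.1161  0.1929 12.6681] [ 0.3296 -0.2698  0.0249]
[ 8.25100e-01 -4.78000e-02  1.49200e-01  9.34000e-02  8.71468e+01] [ 0.8232 -0.0478  0.0214]
```

View pics/w4.png

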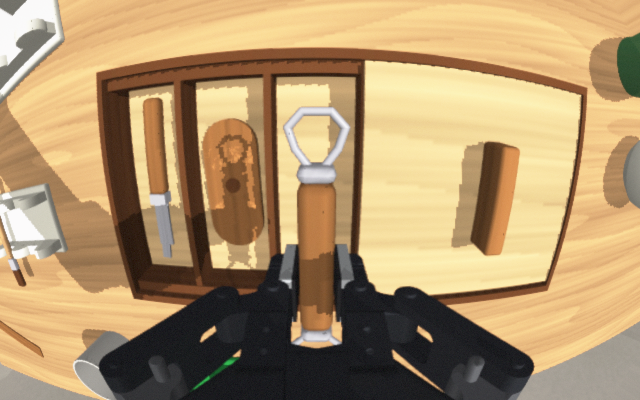

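The tool is gripped (opening 0.20 ≈ 17 mm, 35 N) mid-handle, with the other tools still in their pockets and the cover still at the stop. Carrying it to the rest.

Request:
send_rows(deltas="-0.004 -0.04 -0.02 -1;-0.008 -0.08 -0.04 -2;-0.012 -0.12 -0.05 -3;-0.016 -0.16 -0.05 -4;-0.02 -0.2 -0.05 -5.7")

```text
t: 11.9
eef_pos: [0.5654, -0.1086, 0.1884]
tool_rot: [-0.001, 0.005, 1.0, 0.0]
contact_force: [0.3, -0.2, 0.2]
gripper_width: 0.197
grasp_force: 35.7
```

Request:
send_rows(deltas="0 -0.04 0 0;0 -0.08 0 0;-0.001 -0.12 0 0;-0.001 -0.16 0 0;-0.001 -0.171 0 0")

```text
t: 12.4
eef_pos: [0.5629, -0.2839, 0.188]
tool_rot: [-0.001, 0.009, 1.0, -0.001]
contact_force: [-0.4, -0.0, -0.9]
gripper_width: 0.197
grasp_force: 35.7
```

Request:
send_rows(deltas="0 0 0 0;0 0 0 0;0 0 0 0")

```text
t: 12.7
eef_pos: [0.5656, -0.2756, 0.1886]
tool_rot: [-0.0, 0.004, 1.0, 0.001]
contact_force: [0.0, -0.1, -0.3]
gripper_width: 0.194
grasp_force: 35.7
```

```bash
python3 - <<'E'
from h import *
o=bot.get_obs(); print(o["t"],np.round(o["eef_pos"],4),np.round(o["tool_rot"],4),o["gripper_width"],o["grasp_force"])
for n in ("wrist","side"):
    c=bot.read_camera(n)
    for q in("loop_tool_mid","rest_groove","brush"):
        for r in bot.landmark_of(c,q)[:2]: print(n,q,round(r["confidence"],2),np.round(r["xyz"],4))
    if n=="wrist":
        w=c
        for q,h in(("rest_groove",.01),("brush",.036),("loop_tool_mid",o["eef_pos"][2]-.003)):
            for r in bot.masks_of(c,q)[:2]: print(q,round(r["confidence"],2),r["mask"].sum(),rect(wpts(c,r["mask"],h)))
save(w,"w5.png")
E
```

```text
12.7 [ 0.5656 -0.2756  0.1886] [-4.0e-04  4.1e-03  1.0e+00  8.0e-04] 0.1942145344560923 35.67746579647064
wrist loop_tool_mid 0.67 [ 0.5608 -0.2734  0.182 ]
wrist brush 0.68 [ 0.5618 -0.3409  0.0314]
rest_groove 0.84 2389 [ 3.89400e-01 -2.81900e-01  1.65700e-01  3.58000e-02  8.88672e+01]
rest_groove 0.82 617 [ 7.90400e-01 -2.62000e-02  1.81800e-01  4.99000e-02  7.43246e+01]
brush 0.88 1723 [ 5.72700e-01 -3.38800e-01  1.66000e-02  1.58400e-01  8.80086e+01]
loop_tool_mid 0.9 7768 [ 5.54500e-01 -2.74400e-01  2.87000e-02  1.32700e-01  8.97552e+01]
loop_tool_mid 0.6 1468 [ 5.17200e-01 -1.39300e-01  1.63000e-02  5.35000e-02  8.47865e+01]
side loop_tool_mid 0.72 [ 0.5646 -0.2797  0.1836]
side rest_groove 0.96 [ 0.3172 -0.2327  0.0404]
side brush 0.56 [ 0.5555 -0.3419  0.0286]
```

View pics/w5.png

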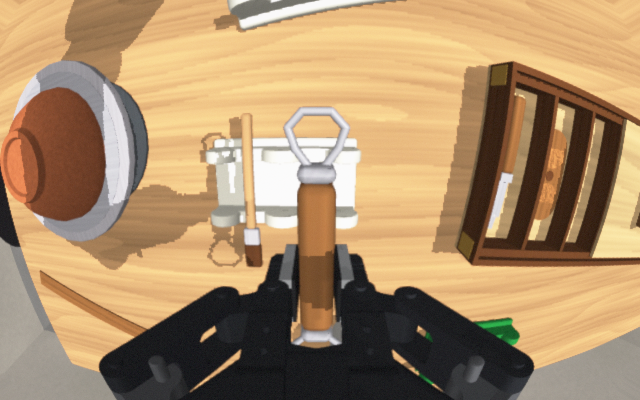

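The wrist view shows the rest (215–358, 140–225), the brush at (250,190), and the held tool at (317,250) over the free groove. I'll measure the groove from the depth profile of the ridges.

```bash
python3 - <<'E'
from h import *
c=bot.read_camera("wrist"); d=c["depth"]
P=wpts(c,np.ones_like(d,bool),0.); T=c["camera_from_world"]; C=P@T[:3,:3].T+T[:3,3]
o=np.linalg.inv(T)[:3,3]; s=d.ravel()/-C[:,2]; W=o+(P-o)*s[:,None]; W=W[(d.ravel()>0)]
S=W[(abs(W[:,0]-.566)<.055)&(abs(W[:,1]+.309)<.09)&(W[:,2]<.07)]
b=S[(S[:,2]>.006)&(S[:,2]<.014)]; print("base",len(b),b.min(0).round(4),b.max(0).round(4),rect(b))
r=S[(S[:,2]>.041)]; print("crest x hist",np.histogram(r[:,0],np.arange(.515,.62,.005)))
for lo,hi in((.525,.545),(.585,.61)):
    R=S[(S[:,0]>lo)&(S[:,0]<hi)]; print(lo)
    for y in np.arange(-.39,-.225,.004):
        q=R[(R[:,1]>=y)&(R[:,1]<y+.004)]
        print("%.3f:%d/%d"%(y+.002,1000*np.percentile(q[:,2],95) if len(q) else -1,len(q)),end=" ")
    print()
E
```

```text
base 4947 [ 0.5182 -0.3837  0.0062] [ 0.5934 -0.2327  0.014 ] [ 5.55700e-01 -3.08200e-01  1.50100e-01  7.33000e-02  8.90897e+01]
crest x hist (array([  1,   0, 189, 347, 285,  11,   0,   0,   3,   0,   1,   0,   2,
         0,   2, 272, 304, 174,   1,   2]), array([0.515, 0.52 , 0.525, 0.53 , 0.535, 0.54 , 0.545, 0.55 , 0.555,
       0.56 , 0.565, 0.57 , 0.575, 0.58 , 0.585, 0.59 , 0.595, 0.6  ,
       0.605, 0.61 , 0.615]))
0.525
-0.388:0/14 -0.384:28/4 -0.380:41/40 -0.376:44/59 -0.372:45/65 -0.368:46/73 -0.364:45/83 -0.360:44/89 -0.356:41/93 -0.352:37/94 -0.348:30/44 -0.344:40/45 -0.340:40/99 -0.336:39/132 -0.332:30/77 -0.328:30/63 -0.324:39/59 -0.320:42/74 -0.316:45/77 -0.312:45/80 -0.308:46/85 -0.304:45/66 -0.300:45/56 -0.296:42/35 -0.292:33/25 -0.288:31/46 -0.284:30/70 -0.280:30/89 -0.276:30/73 -0.272:30/75 -0.268:30/57 -0.264:30/36 -0.260:40/28 -0.256:44/45 -0.252:45/56 -0.248:46/96 -0.244:45/82 -0.240:44/83 -0.236:40/66 -0.232:37/34 -0.228:0/41 -0.224:0/62 
0.585
-0.388:0/29 -0.384:36/13 -0.380:42/65 -0.376:44/91 -0.372:45/93 -0.368:46/101 -0.364:45/101 -0.360:44/103 -0.356:41/108 -0.352:34/88 -0.348:39/40 -0.344:40/75 -0.340:40/118 -0.336:39/151 -0.332:32/93 -0.328:34/78 -0.324:40/90 -0.320:42/99 -0.316:44/108 -0.312:45/103 -0.308:45/113 -0.304:45/116 -0.300:44/106 -0.296:42/15 -0.292:-1/0 -0.288:-1/0 -0.284:-1/0 -0.280:-1/0 -0.276:-1/0 -0.272:-1/0 -0.268:-1/0 -0.264:-1/0 -0.260:43/13 -0.256:44/104 -0.252:45/110 -0.248:46/113 -0.244:45/114 -0.240:43/111 -0.236:40/81 -0.232:0/41 -0.228:0/66 -0.224:0/76
```

The depth profile is clear: the groove bottom runs from y -0.290 to -0.264 (centre -0.277) and the ridges stand at x 0.534 and 0.598 (middle 0.566). The tool is within 1–2 mm of that. Contact is expected at TCP z ≈ 0.043. Lowering.

Request:
send_rows(deltas="0 -0.001 0.03 0;0 -0.001 0.06 0;0 -0.001 0.09 0;0 -0.001 0.115 0;0 -0.001 0.125 0")

```text
t: 13.8
eef_pos: [0.5637, -0.2784, 0.0617]
tool_rot: [-0.002, 0.006, 1.0, 0.001]
contact_force: [-0.0, -0.2, -0.2]
gripper_width: 0.202
grasp_force: 35.7
```

Request:
send_rows(deltas="0 0 0.004 0;0 0 0.008 0;0 0 0.012 0;0 0 0.016 0;0 0 0.016 0")

```text
t: 14.3
eef_pos: [0.5652, -0.2791, 0.0483]
tool_rot: [0.0, 0.006, 1.0, 0.0]
contact_force: [-0.2, 0.2, -0.6]
gripper_width: 0.201
grasp_force: 35.7
```

Request:
send_rows(deltas="0 0.002 0.001 0;0 0.002 0.002 0;0 0.002 0.003 0;0 0.002 0.004 0;0 0.002 0.004 0")

```text
t: 14.8
eef_pos: [0.5651, -0.2771, 0.0441]
tool_rot: [-0.0, 0.006, 1.0, 0.0]
contact_force: [-0.1, 0.5, -0.4]
gripper_width: 0.198
grasp_force: 35.7
```

Request:
send_rows(deltas="0 0 0.0005 0;0 0 0.001 0;0 0 0.0015 0;0 0 0.002 0;0 0 0.002 0")

```text
t: 15.3
eef_pos: [0.5652, -0.2772, 0.0434]
tool_rot: [0.0, 0.006, 1.0, 0.0]
contact_force: [-3.1, 2.0, 10.2]
gripper_width: 0.198
grasp_force: 37.0
```

Contact at 10 N and z 0.0434, as predicted. Easing off slightly, releasing, and rising.

Request:
send_rows(deltas="0 0 -0.001 0;0 0 -0.001 0")

```text
t: 15.5
eef_pos: [0.5653, -0.2773, 0.0435]
tool_rot: [0.0, 0.006, 1.0, -0.0]
contact_force: [-1.4, 0.2, 3.6]
gripper_width: 0.199
grasp_force: 36.3
```

Request:
send_rows(deltas="0 0 0 0;0 0 0 0;0 0 0 0;0 0 0 0;0 0 0 0", claw=0.4)

```text
t: 16.0
eef_pos: [0.5652, -0.2771, 0.0432]
tool_rot: [-0.0, 0.006, 1.0, 0.0]
contact_force: [1.0, -0.2, -0.4]
gripper_width: 0.402
grasp_force: 0.0
```

Request:
send_rows(deltas="0 0 -0.01 0;0 0 -0.03 0;0 0 -0.06 0;0 0 -0.1 0;0 0 -0.14 0")

```text
t: 16.5
eef_pos: [0.5648, -0.2771, 0.1852]
tool_rot: [-0.0, 0.006, 1.0, 0.0]
contact_force: [1.6, -0.5, 0.1]
gripper_width: 0.402
grasp_force: 0.0
```

Request:
send_rows(deltas="0.03 0.03 -0.02 0;0.03 0.07 -0.03 0;0.03 0.11 -0.03 0;0.03 0.11 -0.03 0;0.03 0.11 -0.03 0")

```text
t: 17.0
eef_pos: [0.5366, -0.1658, 0.2141]
tool_rot: [0.001, 0.004, 1.0, 0.0]
contact_force: [0.1, -0.8, -0.1]
gripper_width: 0.401
grasp_force: 0.0
```

```bash
python3 - <<'E'
from h import *
o=bot.get_obs(); print(o["t"],np.round(o["eef_pos"],4),o["gripper_width"],o["grasp_force"])
for n in ("wrist","side"):
    c=bot.read_camera(n); save(c,"end_"+n+".png")
    for q in("loop_tool_mid","rest_groove","brush","cover_grip","cover_open"):
        for r in bot.landmark_of(c,q)[:1]: print(n,q,round(r["confidence"],2),np.round(r["xyz"],4))
    if n=="wrist":
        for r in bot.masks_of(c,"loop_tool_mid")[:1]: print(round(r["confidence"],2),rect(wpts(c,r["mask"],.042)))
E
```

```text
17.0 [ 0.5366 -0.1658  0.2141] 0.4014436029198806 0.0
wrist loop_tool_mid 0.7 [ 0.5652 -0.278   0.0361]
wrist rest_groove 0.64 [ 0.5677 -0.2786  0.0296]
wrist brush 0.82 [ 0.5607 -0.3418  0.0321]
wrist cover_grip 0.63 [ 7.805e-01 -2.280e-01 -3.000e-04]
0.92 [ 5.68400e-01 -2.71500e-01  4.38000e-02  1.61100e-01  8.63829e+01]
side loop_tool_mid 0.72 [ 0.5651 -0.2792  0.0392]
side rest_groove 0.9 [ 0.8278 -0.0167  0.0271]
side brush 0.67 [ 0.561  -0.3461  0.0285]
side cover_grip 0.93 [0.5772 0.2425 0.0625]
side cover_open 0.73 [0.5792 0.2401 0.0599]
```

View pics/end_wrist.png

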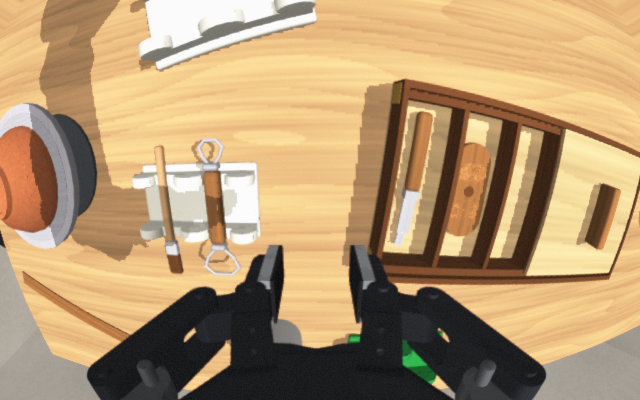

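The wrist view shows the loop tool in the free groove (213,205) across both ridges and the brush in its place (170,210). The knife (412,180) and rib (468,190) are in their pockets, and the box is open with the cover at the far end (605,215).

```bash
python3 -c "
from station import bot; print(bot.hand_in())"
```

```text
the job is handed in; nothing more can be done
None
```

The job is handed in: the cover is at the far stop with all three pockets open, the loop tool lies in the free groove of the small white rest across both ridges, and everything else is where it was.

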